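# Hang the paddle board on the drop-keeper peg

### The job

Take the wooden paddle board out of the draining rack and hang it by its eye on the keeper peg: slide it in along the peg so that the board's own eye end lifts the hinged keeper and passes under it, and press it home firmly but gently against the stop flange, so that the keeper drops shut in front of it. Then give the board a light tug outwards against the shut keeper, held a moment, to make sure that it holds, and let it hang freely straight down. Never force it (1.5 kg of push or pull at most) and leave the other things as they are.

Things in the scene. Friction and masses are not known exactly. Their poses are not given: they have to be found in the camera images.
- paddle_board: Beech paddle board, about 0.26 kg, upright with its handle up in one outer slot of the rack. Origin: middle of its lower edge; x width, y thickness, z up. 14 mm thick, alike on both faces. Blade 150 wide, 140 high; handle 36 wide from z 140 to 226; round eye end 52 across centred at z 250; 276 mm high in all.
- eye (a point): Centre of the paddle board's eye: a round through hole of 34 mm with a 9 mm wall all round, 250 mm above the lower edge; axes as the board's (y along the hole). Pinch the blade across its 14 mm thickness at an upper corner (x 45, z 118 mm), tool leaning some 20 to 35 degrees in the board's plane: so the gripper's body stays clear of handle, peg and keeper.
- drain_rack: Fixed steel draining rack, 200 (x) by 180 mm (y), floor 6 mm thick; origin: centre of its underside. Three slots along x at y -60, 0, +60 mm, each 16.5 mm wide between wire hoops 70 mm high: a board in it leans up to 0.04 rad. The paddle board is in one outer slot, the plain board in the other.
- plain_board: Plain white plastic board without handle, 150 x 14 x 125 mm, in the other outer slot; origin: middle of its lower edge. Bystander.
- peg_panel: Fixed upright steel panel, 300 mm along x, 400 high, 10 thick, its face at y +74 mm. Origin: on the table below peg_home. z up; the peg points along -y (outward): a straight level bar, 12 mm thick, from the panel to its round tip at y -64 mm. On it sits the stop carriage: a sleeve with stop flange (44 mm across) and keeper, clamped by a thumbscrew.
- peg_home (a point): Point on the peg's axis, 300 mm above the table; axes as the panel's. The flange's stop face is clamped somewhere between 0 and 14 mm outward of here, differently each time and not reported: feel for it. A board resting on the peg has its eye centre 11 mm below the axis; home, its eye centre is 7 mm outward of the stop face.
- peg_tip (a point): The peg's outer end, 64 mm outward of peg_home. A board brought upright and square, the peg's tip in its eye, eye centre about 8 mm below the axis (just off its resting height), meets the keeper's tab when its eye centre is some 35 mm outward of the stop face and lifts it as it is slid in.
- keeper (a joint): Angle of the gravity keeper, rad: 0 shut, lifts to 0.9. Bent steel strip 20 mm wide, 0.09 kg, no spring, hinged on the carriage 40 mm behind the stop face, 11 mm above the peg's axis. Shut, its nose ends 9.5 mm above the axis, 17.5 to 20.5 mm out from the stop face; from there a tab rises outward at 45 degrees to 39 out, 28 up. Passes the board at 0.15; then 3.5 mm of play.
- cheese_wheel: Heavy cheese wheel, 156 mm across, 60 high, on a white slab 20 mm thick; origin: centre of its underside. Bystander.
- jar: Closed glass jar, 80 mm across, 110 high; origin: centre of its foot. Bystander.
- napkins: Pack of paper napkins, 100 x 100 x 45 mm, on the table; origin: centre of its underside. Bystander.

How it is judged:
By the outcome, as a careful person would: the job done as asked, in the order asked, and still so for the second after the job is handed in, with the robot touching nothing.
It also fails if it takes over 64 s, if anything falls off the work surface, if the arm or the gripper's body presses on something with over 40 N, if the wrist force passes 120 N, or if a joint passes its speed limit or range.

### The arm

A 6-joint arm with a two-finger parallel gripper is mounted at the origin on the work surface. World frame = base frame: x ahead of the robot, y to its left, z up, the work surface at z = 0. Lengths are in m, angles in rad, forces in N, time in s.
With the tool pointing down it reaches from about 0.225 to 0.725 m from the base axis. Payload 3.1 kg.
Tool frame: the origin (TCP) lies where the fingers leave the gripper's body, on its centre line; the fingertips stand 73 mm ahead of it and the grasp point (between the pads) lies 54 mm ahead of it; z points along the fingers, y is the direction in which the jaws open and shut (so a half turn about z gives the same grasp; the last joint's range is limited). The gripper opens to 85 mm and grips with 20 to 120 N. Pads are 22 mm wide; open, the fingers measure 114 mm over their backs; the gripper's body (76 mm by 85 mm) begins 54 mm behind the grasp point. The pads swing forward as they close: fully open they stand 13 mm farther back than shut.
Start: joints at [1.117, 0.048, 0.099, 1.622, 0, 1.443], TCP at [0.168, 0.497, 0.304] pointing down, gripper open.
Joint ranges: [-2.91, 2.91], [-0.99, 1.94], [-1.21, 1.42], [-2.12, 2.29], [-1.49, 1.47], [-3.14, 3.14]. Speed limits (rad/s): [2.79, 2.79, 3.14, 3.14, 3.14, 3.14].

### API

Orientations are given as a unit quaternion [x, y, z, w].
In Python, from station import get_obs, snapshot, sign_off, boxes_of, mark_of gives the robot as it stands. The module is installed in compiled form; this text tells all that it offers.
- The arm moves only by the tool step_arm, never from a script. Its argument "deltas" is a list of rows, each a list of 7 numbers: the shift along the tool's x, y, z in m, then the turn, a rotation vector about the tool's x, y, z in rad, then the opening, from -1 (shut) to 1 (fully open). A call has 1 to 10 rows; each row shifts and turns the pose as measured when the row begins, along the tool's axes as they then stand; what a row does not reach is not made up. A row lasts 1/10 s, in which the tool goes at most 50 mm and 8.59 degrees, less where a joint would pass 70% of its speed; a pose out of reach is approached as far as the arm can. A call is refused whole if a number of a shift passes 0.05 or a number of a turn 0.15, either way. A call with a gripper value outside its range is refused whole. The fingers move at their own pace and stop on an object; "force" is the grip in N (left out, the last holds). Time passes only in rows, so rows that do not move let the fingers close. It gives the time, the measured TCP pose, the force and the opening at its end, in the units of the state.
- get_obs(): the state, without advancing time (a new reading comes with each control period).
- snapshot(name): name is "scene" or "top" or "wrist"; returns a dict with "frame" (400x640x3 uint8, blue, green, red), "vertical_fov" (degrees; the focal length in pixels is half the picture's height over the tangent of half this angle, whatever the lens; pixels are square), "cx", "cy" (the principal point, pixels), "T" (4x4, takes a point from camera to world coordinates). Camera axes: x right, y down, z forward; pixel columns grow to the right and rows downward; lengths in m; the calibration is good to about 2 mm. A picture is of the moment at which its call begins. There is no depth.
- sign_off(): hands the job in, once; it reports no verdict.
Trained networks look in the newest picture that a camera, given by its name, has taken for a name from the list of things; names that differ only in an ending like _2 or _b are one class to them, and where a whole thing is asked for, a point or a joint stands for the part that bears it (a point fixed in the world has none). Each returns a list of dicts, best first, with "conf" (0 to 1); they miss things now and then, are a little off and sometimes report something else, mostly with a low value. They report only what shows in the picture. A call takes as long as a camera call.
- boxes_of(camera, query): "extent" ([left, top, right, bottom] in pixels, round what is visible of it).
- mark_of(camera, query): "uv" ([column, row] in pixels: a listed point, or the origin of a listed thing).
The state is a dict: "clock": time; "qpos": joint angles; "dq": joint speeds; "joint_efforts": joint torques, N m; "tcp_pos": TCP position; "tcp_rot": TCP orientation; "ft_force": force on the tool from outside, world axes, zero at the start; "torque": the same for the moment, N m; "grip_width": finger opening in m.
Only numpy, scipy, OpenCV 4.12 (cv2) and the standard library are available. Lean on these libraries where they do the work, as an engineer would, in place of code of your own. Each camera call takes 0.05 s, during which the arm holds its last target. There are 200 camera calls.

## Working session

There is one attempt and no reset: what is moved stays moved. The work goes in short steps, Python scripts to look and compute and a tool call to move; the robot and the scene stay as the last step left them, time stands still between calls to the robot, and variables do not carry over. Pictures are saved under pics/ and viewed, about 8 in all and at most 12, crops included, and the job is handed in when it is done.

Besides the shell and the picture viewer there is one more tool, called after ">>>" as name(argument=value, ...), one argument or row to a line, values as JSON. step_arm: Moves the arm, as the interface text tells. Its arguments: {"type":"object","properties":{"deltas":{"type":"array","items":{"type":"array","items":{"type":"number"}}},"force":{"type":"number"}},"required":["deltas"]}

```bash
mkdir -p pics
cat > h.py <<'E'
import numpy as np, cv2
from station import *
from scipy.spatial.transform import Rotation as R
def ray(s,uv):
    f=200/np.tan(np.radians(s["vertical_fov"])/2); T=np.array(s["T"])
    d=T[:3,:3]@np.array([(uv[0]-s["cx"])/f,(uv[1]-s["cy"])/f,1]); return T[:3,3],d/np.linalg.norm(d)
def proj(s,p):
    f=200/np.tan(np.radians(s["vertical_fov"])/2); T=np.array(s["T"])
    q=T[:3,:3].T@(np.array(p)-T[:3,3]); return np.array([s["cx"]+f*q[0]/q[2],s["cy"]+f*q[1]/q[2]])
def tri(rs):
    A=sum(np.eye(3)-np.outer(d,d) for o,d in rs); b=sum((np.eye(3)-np.outer(d,d))@o for o,d in rs)
    p=np.linalg.solve(A,b); return p,[np.linalg.norm((np.eye(3)-np.outer(d,d))@(p-o)) for o,d in rs]
E
python3 - <<'E'
from h import *
np.set_printoptions(precision=3,suppress=True)
o=get_obs(); print(o["tcp_pos"],o["tcp_rot"],o["ft_force"])
S={}
for c in ["scene","top","wrist"]:
    s=snapshot(c); S[c]=s; cv2.imwrite(f"pics/{c}0.png",s["frame"]); print(c,np.array(s["T"])[:3].round(3).tolist(),s["vertical_fov"],s["cx"],s["cy"])
names="paddle_board eye drain_rack plain_board peg_panel peg_home peg_tip keeper cheese_wheel jar napkins".split()
for n in names:
    rs=[]
    for c in ["scene","top","wrist"]:
        m=mark_of(c,n)
        if m and m[0]["conf"]>.3: rs.append(ray(S[c],m[0]["uv"])); print(n,c,np.round(m[0]["uv"],1),round(m[0]["conf"],2))
    if len(rs)>1: print(n,*tri(rs))
E
cd pics; python3 -c "
import cv2,numpy as np
a=[cv2.imread(f'{c}0.png') for c in('scene','top')]
cv2.imwrite('a.png',cv2.resize(np.vstack(a),(480,600)))"
```

```text
[0.168 0.497 0.303] [ 0.162  0.987 -0.001 -0.   ] [-0.834  0.2   -0.413]
scene [[0.792, 0.357, -0.495, 1.104], [0.61, -0.469, 0.638, -0.689], [-0.004, -0.808, -0.59, 0.83]] 45.82464900772238 305.21529012143 197.9405327312607
top [[0.003, -0.996, 0.092, 0.491], [-1.0, -0.003, 0.004, -0.027], [-0.004, -0.092, -0.996, 1.181]] 47.627134229466634 314.00116858393824 203.54973863941908
wrist [[0.319, 0.915, 0.246, 0.106], [0.948, -0.307, -0.085, 0.519], [-0.002, 0.26, -0.966, 0.372]] 64.93574252185981 320.2888631046427 205.18155639215803
paddle_board scene [287.1 293.9] 0.79
paddle_board top [349.  198.9] 0.63
paddle_board [ 0.609 -0.116  0.002] [np.float64(0.0031612864846737834), np.float64(0.003161286484673776)]
eye scene [286.4 209.4] 0.77
eye top [365.9 184.6] 0.81
eye [ 0.617 -0.127  0.26 ] [np.float64(0.003351049618909139), np.float64(0.0033510496189092963)]
drain_rack scene [269.4 306.8] 0.96
drain_rack top [371.3 205.2] 0.58
drain_rack [ 0.597 -0.171 -0.001] [np.float64(0.001536057286812523), np.float64(0.0015360572868125732)]
plain_board scene [247.3 321.4] 0.85
plain_board top [399.8 206.2] 0.76
plain_board [ 0.594 -0.242  0.015] [np.float64(0.0030998260962495786), np.float64(0.0030998260962495686)]
peg_home scene [358.3 137.2] 0.74
peg_home top [232.8 183.7] 0.84
peg_home [0.613 0.138 0.303] [np.float64(0.0037903227643556405), np.float64(0.0037903227643556183)]
peg_tip scene [336.9 152.5] 0.72
peg_tip top [269.4 188.3] 0.77
peg_tip [0.604 0.066 0.294] [np.float64(0.002736784059246299), np.float64(0.0027367840592463282)]Traceback (most recent call last):
  File "<stdin>", line 11, in <module>
ValueError: it knows: cheese_wheel, drain_rack, eye, jar, napkins, paddle_board, peg_home, peg_panel, peg_tip, plain_board
```

View pics/scene0.png

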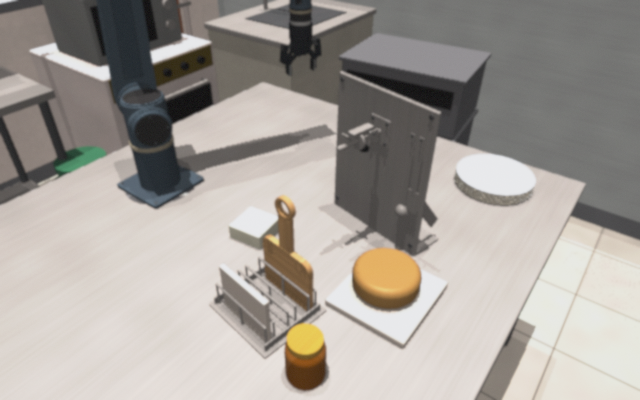

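View pics/top0.png

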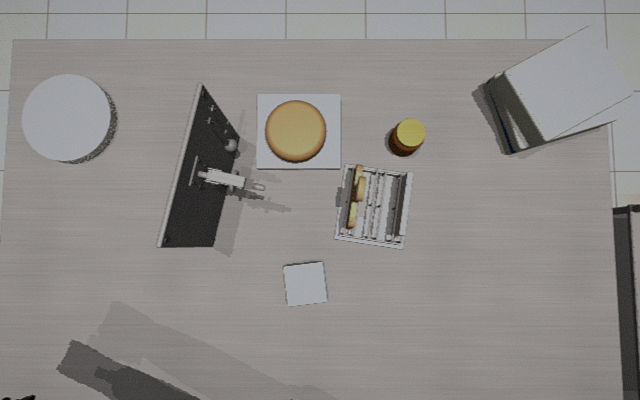

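The scene view shows the paddle at (287,250) in the rack, with its eye at (286,208), and the peg at (350,140) on the panel. The top view shows the cheese slab (257–341, 95–170) close to where the board will hang. Next I'll move in for a closer wrist view of the peg.

```bash
cat >> h.py <<'E'
np.set_printoptions(precision=3,suppress=True)
def ori(yaw,lean):
    """tool y = board y (yaw), tool z leaning towards +x_b by lean"""
    x=np.array([np.cos(yaw),np.sin(yaw),0]);y=np.array([-x[1],x[0],0]);z=np.sin(lean)*x-np.array([0,0,np.cos(lean)])
    return R.from_matrix(np.c_[np.cross(y,z),y,z])
def plan(p,r,grip,step=.045,rot=.13,start=None,dec=3):
    """rows (rounded) from the present pose to tcp p, orientation r; returns end pose"""
    if start is None: o=get_obs(); start=(np.array(o["tcp_pos"]),R.from_quat(o["tcp_rot"]))
    P,Q=start; p=np.array(p); n=int(max(1,np.ceil(np.linalg.norm(p-P)/step),np.ceil((Q.inv()*r).magnitude()/rot)))
    rows=[]
    for i in range(n):
        d=np.round(Q.inv().apply((p-P)/(n-i)),dec); w=np.round((Q.inv()*r).as_rotvec()/(n-i),3)
        rows.append([*(d+0).tolist(),*(w+0).tolist(),grip]); P=P+Q.apply(d); Q=Q*R.from_rotvec(w)
    print(str(rows).replace(' ','')); return P,Q
E
python3 - <<'E'
from h import *
e=plan([.40,.12,.45],ori(-.2,.3),1); plan([.50,.07,.45],ori(-.2,.35),1,start=e)
s=snapshot("top"); 
for n in ["cheese_wheel","jar","napkins","peg_panel"]:
    for c in ["scene","top"]:
        b=boxes_of(c,n); m=mark_of(c,n); print(n,c,[np.round(x["extent"]) for x in b[:1]],[np.round(x["uv"]) for x in m[:1]])
E
```

```text
[[-0.031,-0.026,-0.013,-0.002,-0.027,-0.011,1],[-0.031,-0.026,-0.013,-0.002,-0.027,-0.011,1],[-0.031,-0.026,-0.012,-0.002,-0.027,-0.011,1],[-0.031,-0.027,-0.011,-0.002,-0.027,-0.011,1],[-0.031,-0.027,-0.01,-0.002,-0.027,-0.012,1],[-0.031,-0.027,-0.009,-0.001,-0.027,-0.012,1],[-0.031,-0.028,-0.009,-0.002,-0.028,-0.011,1],[-0.031,-0.028,-0.008,-0.001,-0.027,-0.012,1],[-0.031,-0.028,-0.007,-0.002,-0.028,-0.011,1],[-0.03,-0.029,-0.006,-0.001,-0.027,-0.012,1],[-0.03,-0.029,-0.005,-0.002,-0.028,-0.011,1]]
[[-0.034,-0.01,0.011,0.0,-0.017,0.0,1],[-0.035,-0.01,0.011,0.0,-0.016,0.0,1],[-0.034,-0.01,0.012,0.0,-0.017,0.0,1]]
cheese_wheel scene [array([352., 245., 420., 310.])] [array([387., 280.])]
cheese_wheel top [array([264., 102., 327., 162.])] [array([294., 134.])]
jar scene [array([286., 325., 326., 394.])] [array([303., 373.])]
jar top [array([393., 118., 427., 156.])] [array([403., 143.])]
napkins scene [array([354., 246., 420., 310.])] [array([255., 236.])]
napkins top [array([286., 260., 330., 309.])] [array([308., 282.])]
peg_panel scene [array([333.,  73., 442., 256.])] []
peg_panel top [array([160.,  85., 264., 248.])] [array([232., 183.])]
```

>>> step_arm(
  deltas=[
    [-0.031,-0.026,-0.013,-0.002,-0.027,-0.011,1],
    [-0.031,-0.026,-0.013,-0.002,-0.027,-0.011,1],
    [-0.031,-0.026,-0.012,-0.002,-0.027,-0.011,1],
    [-0.031,-0.027,-0.011,-0.002,-0.027,-0.011,1],
    [-0.031,-0.027,-0.01,-0.002,-0.027,-0.012,1],
    [-0.031,-0.027,-0.009,-0.001,-0.027,-0.012,1],
    [-0.031,-0.028,-0.009,-0.002,-0.028,-0.011,1],
    [-0.031,-0.028,-0.008,-0.001,-0.027,-0.012,1],
    [-0.031,-0.028,-0.007,-0.002,-0.028,-0.011,1],
    [-0.03,-0.029,-0.006,-0.001,-0.027,-0.012,1],
  ],
)

```text
clock: 3.05
tcp_pos: [0.3845, 0.147, 0.4413]
tcp_rot: [0.096, 0.985, -0.016, 0.14]
ft_force: [1.1, 0.0, -0.3]
grip_width: 0.0856
```

>>> step_arm(
  deltas=[
    [-0.03,-0.029,-0.005,-0.002,-0.028,-0.011,1],
    [-0.034,-0.01,0.011,0.0,-0.017,0.0,1],
    [-0.035,-0.01,0.011,0.0,-0.016,0.0,1],
    [-0.034,-0.01,0.012,0.0,-0.017,0.0,1],
    [0,0,0,0,0,0,1],
  ],
)

```text
clock: 3.55
tcp_pos: [0.5114, 0.0548, 0.4622]
tcp_rot: [0.094, 0.978, -0.02, 0.185]
ft_force: [-1.2, 0.7, -0.5]
grip_width: 0.0853
```

Run:
```python
from h import *
s=snapshot("wrist"); cv2.imwrite("pics/w1.png",s["frame"]); print(get_obs()["tcp_pos"],np.array(s["T"])[:3])
import pickle; pickle.dump(s,open("w1.pkl","wb"))
for n in ["eye","peg_home","peg_tip","paddle_board","cheese_wheel"]:
    print(n,[(np.round(x["uv"],1),round(x["conf"],2)) for x in mark_of("wrist",n)[:2]])
```

```text
[0.51  0.056 0.463] [[ 0.189  0.789  0.585  0.427]
 [ 0.982 -0.15  -0.116  0.073]
 [-0.004  0.596 -0.803  0.502]]
eye [(array([176.2, 229.2]), 0.56)]
peg_home [(array([436.3, 226.5]), 0.67)]
peg_tip [(array([360.6, 225.7]), 0.89)]
paddle_board [(array([234., 130.]), 0.81)]
cheese_wheel [(array([198.5, 128.1]), 0.66)]
```

View pics/w1.png

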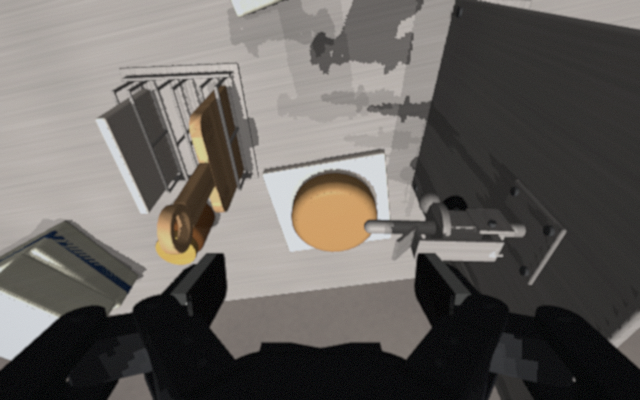

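The wrist view shows the peg tip at (366,227), the flange near (435,215), and the keeper strip from (415,245) to (500,250). The paddle's eye is at (182,230). I'll localise on known-height planes and zoom in on the peg.

Run:
```python
from h import *
import pickle; s=pickle.load(open("w1.pkl","rb"))
def onz(uv,z): o,d=ray(s,uv); return o+d*(z-o[2])/d[2]
for uv in [(360.6,225.7),(436.3,226.5)]: print(onz(uv,.3))
cv2.imwrite("pics/w1c.png",cv2.resize(s["frame"][170:300,340:580],None,fx=3.3,fy=3.3,interpolation=cv2.INTER_CUBIC))
# predicted tip/home for yaw candidates
for yaw in (-.05,-.12,-.2,-.25):
    h=onz((360.6,225.7),.3)+.064*np.array([-np.sin(yaw),np.cos(yaw),0]); print(yaw,proj(s,h),h)
```

```text
[0.601 0.073 0.3  ]
[0.614 0.135 0.3  ]
-0.05 [438.427 217.596] [0.605 0.136 0.3  ]
-0.12 [437.795 221.771] [0.609 0.136 0.3  ]
-0.2 [436.627 226.461] [0.614 0.135 0.3  ]
-0.25 [435.664 229.337] [0.617 0.135 0.3  ]
```

View pics/w1c.png

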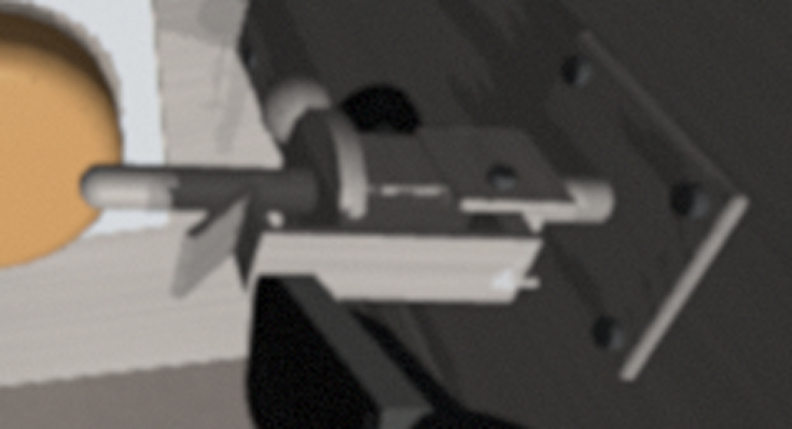

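Run:
```python
from h import *
import pickle; s=pickle.load(open("w1.pkl","rb"))
def onz(uv,z): o,d=ray(s,uv); return o+d*(z-o[2])/d[2]
t=onz((364.8,226.7),.3); q=onz((524.8,231.3),.3); print("tip",t,"panel",q,"len",np.linalg.norm(q-t),"yaw",np.arctan2(-(q-t)[0],(q-t)[1]))
S=snapshot("scene"); m=mark_of("scene","eye"); print(m[0]); 
print(tri([ray(S,m[0]["uv"]),ray(s,(179,230))]), tri([ray(S,(286.4,209.4)),ray(s,(179,230))]))
r=ori(-.137,.5); z=r.as_matrix()[:,2]; g=np.array([.563,-.109,.124]); plan(g-z*.154,r,1)
```

```text
tip [0.603 0.076 0.3  ] panel [0.633 0.209 0.3  ] len 0.13646363241479978 yaw -0.22450133678467024
{'uv': [286.8, 209.2], 'conf': 0.8}
(array([ 0.613, -0.116,  0.252]), [np.float64(3.470173069853818e-05), np.float64(3.470173069840799e-05)]) (array([ 0.613, -0.117,  0.252]), [np.float64(0.00038196551341514894), np.float64(0.00038196551341516044)])
[[0.011,-0.026,0.033,-0.004,-0.02,-0.007,1],[0.012,-0.026,0.032,-0.004,-0.021,-0.007,1],[0.013,-0.026,0.032,-0.004,-0.02,-0.007,1],[0.013,-0.026,0.031,-0.004,-0.021,-0.008,1],[0.014,-0.027,0.031,-0.004,-0.02,-0.007,1],[0.015,-0.026,0.031,-0.004,-0.021,-0.008,1]]
```

>>> step_arm(
  deltas=[
    [0.011,-0.026,0.033,-0.004,-0.02,-0.007,1],
    [0.012,-0.026,0.032,-0.004,-0.021,-0.007,1],
    [0.013,-0.026,0.032,-0.004,-0.02,-0.007,1],
    [0.013,-0.026,0.031,-0.004,-0.021,-0.008,1],
    [0.014,-0.027,0.031,-0.004,-0.02,-0.007,1],
    [0.015,-0.026,0.031,-0.004,-0.021,-0.008,1],
    [0,0,0,0,0,0,1],
  ],
)

```text
clock: 4.65
tcp_pos: [0.4898, -0.0969, 0.252]
tcp_rot: [0.06, 0.966, -0.014, 0.252]
ft_force: [-1.2, 0.7, -1.9]
grip_width: 0.0855
```

Run:
```python
from h import *
s=snapshot("wrist"); cv2.imwrite("pics/w2.png",s["frame"]); o=get_obs(); print(o["tcp_pos"],R.from_quat(o["tcp_rot"]).as_matrix())
import pickle; pickle.dump(s,open("w2.pkl","wb"))
for n in ["eye","paddle_board","drain_rack"]:
    print(n,[(np.round(x["uv"],1),round(x["conf"],2)) for x in mark_of("wrist",n)[:2]])
# predicted board points for the estimate
yaw=-.137;B=np.array([.608,-.115,.006]);x=np.array([np.cos(yaw),np.sin(yaw),0])
for l,(a,h) in dict(eye=(0,.25),cornL=(-.075,.14),cornR=(.075,.14),grasp=(-.045,.118),bl=(-.075,0.07)).items(): print(l,proj(s,B+a*x+[0,0,h]))
```

```text
[ 0.492 -0.097  0.257] [[-0.862  0.121  0.492]
 [ 0.106  0.993 -0.058]
 [-0.495  0.003 -0.869]]
eye []
paddle_board [(array([317.1, 168.7]), 0.95)]
drain_rack [(array([259., 160.]), 0.96)]
eye [311.02  461.706]
cornL [313.54 211.11]
cornR [313.5   323.194]
grasp [313.889 218.578]
bl [314.619 146.018]
```

View pics/w2.png

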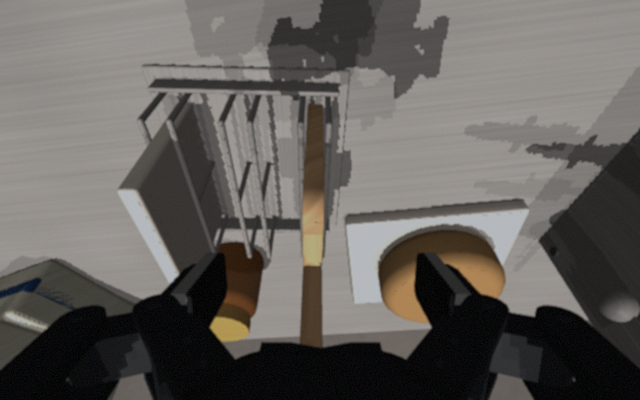

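The board's near edge runs down column 313, and the blade top spans rows 234–266. Sideways this matches my prediction of 313.5. I'll check the fore-aft position next.

Run:
```python
from h import *
import pickle; s=pickle.load(open("w2.pkl","rb"))
yaw=-.137;x=np.array([np.cos(yaw),np.sin(yaw),0])
for dx in (-.01,0,.01):
  B=np.array([.608,-.115,.006])+dx*x
  print(dx,[(l,proj(s,B+a*x+[0,0,h]).round()) for l,(a,h) in dict(o=(0,0),bot=(-.075,0),c=(-.075,.14),hj=(-.018,.14),c2=(-.06,.14),c3=(-.075,.125)).items()])
B=np.array([.608,-.115,.006]); r=ori(-.137,.5); z=r.as_matrix()[:,2]
g=B-.045*x+[0,0,.118]; print("g",g); e=plan(g-z*.054,r,1,step=.025)
```

```text
-0.01 [('o', array([315., 161.])), ('bot', array([315.,  93.])), ('c', array([314., 199.])), ('hj', array([314., 258.])), ('c2', array([314., 217.])), ('c3', array([314., 182.]))]
0 [('o', array([315., 168.])), ('bot', array([315., 103.])), ('c', array([314., 211.])), ('hj', array([314., 266.])), ('c2', array([314., 228.])), ('c3', array([314., 194.]))]
0.01 [('o', array([315., 175.])), ('bot', array([315., 113.])), ('c', array([314., 222.])), ('hj', array([314., 273.])), ('c2', array([314., 238.])), ('c3', array([314., 206.]))]
g [ 0.563 -0.109  0.124]
[[0.003,-0.001,0.021,0.002,0.007,0.003,1],[0.002,-0.001,0.021,0.001,0.007,0.004,1],[0.003,-0.001,0.021,0.002,0.007,0.003,1],[0.002,0.0,0.021,0.001,0.007,0.004,1],[0.002,0.0,0.02,0.002,0.006,0.003,1]]
```

>>> step_arm(
  deltas=[
    [0.003,-0.001,0.021,0.002,0.007,0.003,1],
    [0.002,-0.001,0.021,0.001,0.007,0.004,1],
    [0.003,-0.001,0.021,0.002,0.007,0.003,1],
    [0.002,0,0.021,0.001,0.007,0.004,1],
    [0.002,0,0.02,0.002,0.006,0.003,1],
    [0,0,0,0,0,0,1],
  ],
)

```text
clock: 5.45
tcp_pos: [0.5575, -0.1024, 0.203]
tcp_rot: [0.058, 0.961, -0.022, 0.27]
ft_force: [-0.4, 0.7, -0.3]
grip_width: 0.0855
```

Run:
```python
from h import *
B=np.array([.608,-.115,.006]);x=np.array([np.cos(.137),-np.sin(.137),0]); r=ori(-.137,.5); z=r.as_matrix()[:,2]
g=B-.045*x+[0,0,.118]
o=get_obs(); Q=R.from_quat(o["tcp_rot"]); print("err",o["tcp_pos"]-(g-z*.054),Q.as_matrix(),o["ft_force"]); plan(g-z*.054,r,1)
```

```text
err [0.02  0.003 0.032] [[-0.848  0.123  0.516]
 [ 0.1    0.992 -0.073]
 [-0.521 -0.01  -0.853]] [-0.425  0.719 -0.288]
[[0.033,-0.005,0.017,-0.002,0.048,0.017,1]]
```

>>> step_arm(
  deltas=[
    [0.025,-0.003,0.003,0,0.03,0.01,1],
    [0.01,-0.002,0.012,0,0.015,0.005,1],
    [0,0,0,0,0,0,1],
  ],
)

```text
clock: 5.75
tcp_pos: [0.5409, -0.1041, 0.1835]
tcp_rot: [0.063, 0.964, -0.02, 0.256]
ft_force: [0.6, 0.7, -1.0]
grip_width: 0.0855
```

```bash
cat >> h.py <<'E'
def gp():
    B=np.array([.608,-.115,.006]);x=np.array([np.cos(.137),-np.sin(.137),0]); r=ori(-.137,.5); z=r.as_matrix()[:,2]
    g=B-.045*x+[0,0,.118]; return g-z*.054,r
E
python3 - <<'E'
from h import *
p,r=gp(); o=get_obs(); print("err",o["tcp_pos"]-p,R.from_quat(o["tcp_rot"]).as_matrix(),o["ft_force"]); plan(p,r,1)
E
```

```text
err [0.003 0.001 0.012] [[-0.861  0.131  0.492]
 [ 0.111  0.991 -0.07 ]
 [-0.497 -0.006 -0.868]] [ 0.582  0.747 -1.022]
[[0.009,-0.002,0.009,-0.002,0.02,0.008,1]]
```

>>> step_arm(
  deltas=[
    [0.009,-0.002,0.012,-0.002,0.02,0.008,1],
    [0,0,0,0,0,0,1],
  ],
)

```text
clock: 5.95
tcp_pos: [0.541, -0.1061, 0.1717]
tcp_rot: [0.066, 0.966, -0.018, 0.249]
ft_force: [-0.6, 0.3, -0.6]
grip_width: 0.0856
```

Run:
```python
from h import *
p,r=gp(); o=get_obs(); print("err",o["tcp_pos"]-p,R.from_quat(o["tcp_rot"]).as_matrix(),o["ft_force"]); plan(p,r,1)
```

```text
err [ 0.003 -0.001  0.   ] [[-0.867  0.136  0.479]
 [ 0.118  0.991 -0.067]
 [-0.484 -0.001 -0.875]] [-0.599  0.284 -0.55 ]
[[0.003,0.0,-0.001,-0.001,0.005,0.001,1]]
```

>>> step_arm(
  deltas=[
    [0,0,0,0,0,0,0],
    [0,0,0,0,0,0,-0.5],
    [0,0,0,0,0,0,-1],
    [0,0,0,0,0,0,-1],
    [0,0,0,0,0,0,-1],
    [0,0,0,0,0,0,-1],
    [0,0,0,0,0,0,-1],
    [0,0,0,0,0,0,-1],
  ],
  force=80,
)

```text
clock: 6.75
tcp_pos: [0.5423, -0.1072, 0.1738]
tcp_rot: [0.066, 0.966, -0.019, 0.251]
ft_force: [-0.2, -0.2, -0.2]
grip_width: 0.0133
```

Run:
```python
from h import *
p,r=gp(); o=get_obs(); print("err",o["tcp_pos"]-p,o["ft_force"],o["grip_width"],R.from_quat(o["tcp_rot"]).as_matrix())
P=np.array(o["tcp_pos"])
q=R.from_quat(o["tcp_rot"]); plan(P+[0,0,.13],q,-1,step=.02)
```

```text
err [ 0.005 -0.002  0.002] [-0.249 -0.173 -0.204] 0.013293494150400199 [[-0.865  0.137  0.482]
 [ 0.118  0.991 -0.069]
 [-0.487 -0.003 -0.873]]
[[-0.009,0.0,-0.016,0.0,0.0,0.0,-1],[-0.009,0.0,-0.016,0.0,0.0,0.0,-1],[-0.009,0.0,-0.016,0.0,0.0,0.0,-1],[-0.009,0.0,-0.016,0.0,0.0,0.0,-1],[-0.009,0.0,-0.017,0.0,0.0,0.0,-1],[-0.009,0.0,-0.016,0.0,0.0,0.0,-1],[-0.009,0.0,-0.017,0.0,0.0,0.0,-1]]
```

>>> step_arm(
  deltas=[
    [-0.005,0,-0.009,0,0,0,-1],
    [-0.008,0,-0.014,0,0,0,-1],
    [-0.009,0,-0.016,0,0,0,-1],
    [-0.009,0,-0.016,0,0,0,-1],
    [-0.009,0,-0.017,0,0,0,-1],
    [-0.009,0,-0.016,0,0,0,-1],
    [-0.009,0,-0.016,0,0,0,-1],
    [0,0,0,0,0,0,-1],
  ],
)

```text
clock: 7.55
tcp_pos: [0.536, -0.1051, 0.2872]
tcp_rot: [0.068, 0.969, -0.016, 0.238]
ft_force: [0.9, 0.1, -2.8]
grip_width: 0.0132
```

Run:
```python
from h import *
s={c:snapshot(c) for c in ("scene","top")}; o=get_obs(); P=np.array(o["tcp_pos"]);Q=R.from_quat(o["tcp_rot"]); print(P,Q.as_matrix(),o["ft_force"],o["torque"],o["grip_width"])
m={c:mark_of(c,"eye") for c in s}; print(m); 
if all(m.values()):
  p,e=tri([ray(s[c],m[c][0]["uv"]) for c in s]); print("eye",p,e,"tool frame",Q.inv().apply(p-P))
B=np.array([-.045,0,.118]); # expected eye in tool frame
x=Q.as_matrix()[:,1]; 
cv2.imwrite("pics/s3.png",cv2.resize(s["scene"]["frame"][100:320,200:440],None,fx=2.5,fy=2.5))
```

```text
[ 0.535 -0.105  0.283] [[-0.881  0.139  0.453]
 [ 0.125  0.99  -0.062]
 [-0.457  0.002 -0.889]] [-0.141  0.186 -2.934] [ 0.122  0.879 -0.012] 0.012922686917429673
{'scene': [{'uv': [281.0, 162.5], 'conf': 0.78}], 'top': [{'uv': [368.4, 179.8], 'conf': 0.92}]}
eye [ 0.609 -0.123  0.364] [np.float64(0.00046966632965473026), np.float64(0.00046966632965479184)] tool frame [-0.105 -0.008 -0.037]
```

View pics/s3.png

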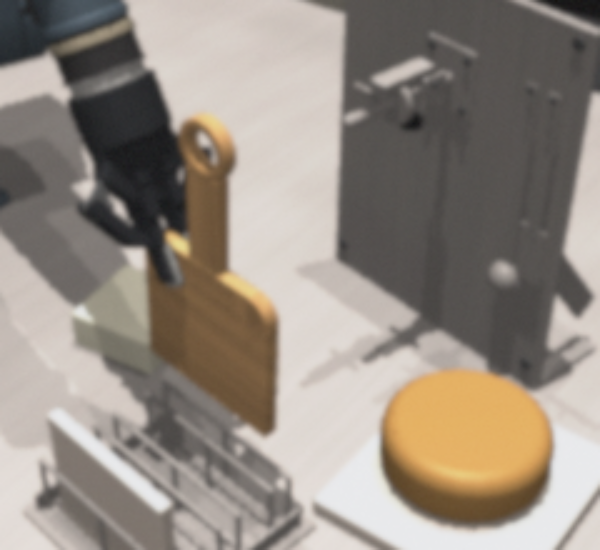

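The board is out of the rack and held in the fingers, with its eye at crop (206,147). Next I'll carry it to a point in front of the peg.

```bash
cat >> h.py <<'E'
EO=np.array([-.0995,0,-.0385]); TIP=np.array([.603,.076,.300]); YP=-.225
yp=np.array([-np.sin(YP),np.cos(YP),0]); xp=np.array([np.cos(YP),np.sin(YP),0])
def tgt(s,x=0,h=-.008,lean=.509):
    """tcp pose for eye s metres inward of peg tip, x sideways, h above axis"""
    r=ori(YP,lean); return TIP+s*yp+x*xp+[0,0,h]-r.apply(EO), r
def rep():
    o=get_obs();P=np.array(o["tcp_pos"]);Q=R.from_quat(o["tcp_rot"]);e=P+Q.apply(EO)-TIP;M=Q.as_matrix()
    f=np.array(o["ft_force"])
    print("t",round(o["clock"],2),"eye s,x,h mm",(1e3*np.array([e@yp,e@xp,e[2]])).round(1),"yaw",round(np.arctan2(-M[0,1],M[1,1])-YP,3),"lean",round(np.arctan2(-M[2,0],-M[2,2])-.509,3),"roll",round(M[2,1],3),"F s,x,z",np.array([f@yp,f@xp,f[2]]).round(1),"M",np.round(o["torque"],2),"w",round(o["grip_width"],4))
E
python3 - <<'E'
from h import *
import pickle; s=pickle.load(open("w1.pkl","rb"))
for uv,z in [((335,180),.08),((325,158),.02),((290,210),.08)]:
    o,d=ray(s,uv); print("cheese/slab",o+d*(z-o[2])/d[2])
rep()
p,r=tgt(-.1,0,.06); e=plan(p,r,-1,step=.03); p,r=tgt(-.03); plan(p,r,-1,step=.025,start=e)
E
```

```text
cheese/slab [0.69  0.044 0.08 ]
cheese/slab [0.68 0.03 0.02]
cheese/slab [ 0.735 -0.041  0.08 ]
t 7.75 eye s,x,h mm [-185.5   43.8   60.7] yaw 0.085 lean -0.037 roll 0.003 F s,x,z [-0.6  0.5 -3.1] M [0.13 0.82 0.07] w 0.0128
[[0.008,0.024,-0.003,0.011,-0.009,0.018,-1],[0.008,0.023,-0.003,0.011,-0.009,0.019,-1],[0.009,0.023,-0.004,0.01,-0.009,0.018,-1],[0.008,0.023,-0.004,0.011,-0.01,0.019,-1]]
[[0.008,0.018,0.015,0.0,0.0,0.0,-1],[0.009,0.017,0.015,0.0,0.0,0.0,-1],[0.008,0.018,0.015,0.0,0.0,0.0,-1],[0.009,0.017,0.014,0.0,0.0,0.0,-1]]
```

>>> step_arm(
  deltas=[
    [0.008,0.024,-0.003,0.011,-0.009,0.018,-1],
    [0.008,0.023,-0.003,0.011,-0.009,0.019,-1],
    [0.009,0.023,-0.004,0.01,-0.009,0.018,-1],
    [0.008,0.023,-0.004,0.011,-0.01,0.019,-1],
    [0,0,0,0,0,0,-1],
  ],
)

```text
clock: 8.25
tcp_pos: [0.51, -0.0037, 0.2664]
tcp_rot: [0.112, 0.963, -0.028, 0.242]
ft_force: [-0.8, 0.4, -3.5]
grip_width: 0.0129
```

Run:
```python
from h import *
rep();  p,r=tgt(-.03); plan(p,r,-1,step=.025)
```

```text
t 8.25 eye s,x,h mm [-99.   -3.4  47.4] yaw -0.006 lean -0.017 roll 0.001 F s,x,z [ 0.2 -0.9 -3.5] M [0.15 0.83 0.01] w 0.0129
[[0.006,0.017,0.013,-0.001,-0.004,-0.002,-1],[0.006,0.017,0.013,0.0,-0.004,-0.001,-1],[0.006,0.017,0.013,-0.001,-0.004,-0.002,-1],[0.005,0.017,0.013,0.0,-0.005,-0.001,-1]]
```

>>> step_arm(
  deltas=[
    [0.006,0.017,0.013,-0.001,-0.004,-0.002,-1],
    [0.006,0.017,0.012,0,-0.004,-0.001,-1],
    [0.006,0.017,0.01,-0.001,-0.004,-0.002,-1],
    [0.003,0.012,0.005,0,-0.005,-0.001,-1],
    [0,0,0,0,0,0,-1],
  ],
)

```text
clock: 8.75
tcp_pos: [0.5222, 0.0587, 0.2122]
tcp_rot: [0.108, 0.963, -0.029, 0.245]
ft_force: [-0.4, -0.3, -2.4]
grip_width: 0.013
```

Run:
```python
from h import *
s={c:snapshot(c) for c in ("scene","top","wrist")}
rep(); p,r=tgt(-.03); plan(p,r,-1,step=.025)
for c in s:
  for n in ("eye","peg_tip","peg_home"): print(c,n,[(np.round(q["uv"],1),round(q["conf"],2)) for q in mark_of(c,n)[:1]], proj(s[c],{"eye":tgt(-.03)[0]+tgt(-.03)[1].apply(EO),"peg_tip":TIP,"peg_home":TIP+.064*yp}[n]))
a=cv2.resize(s["scene"]["frame"][90:240,260:420],(560,525),interpolation=cv2.INTER_CUBIC)
cv2.imwrite("pics/s4.png",a)
```

```text
t 8.9 eye s,x,h mm [-35.9  -5.   -3.4] yaw -0.002 lean -0.006 roll -0.003 F s,x,z [-0.3 -0.2 -3.2] M [ 0.21  0.86 -0.01] w 0.0131
[[-0.002,0.006,0.007,-0.004,-0.006,0.0,-1]]
scene eye [(array([323.2, 158.1]), 0.68)] [327.566 155.822]
scene peg_tip [(array([335.7, 150.4]), 0.81)] [337.764 148.225]
scene peg_home [(array([357.6, 140. ]), 0.61)] [358.375 139.158]
top eye [(array([282.4, 195.7]), 0.92)] [278.414 191.409]
top peg_tip [(array([266.1, 188.5]), 0.68)] [263.193 187.492]
top peg_home [(array([233.8, 185.8]), 0.74)] [231.516 180.186]
wrist eye [] [337.701 818.735]
wrist peg_tip [] [468.44  892.311]
wrist peg_home [] [745.687 894.722]
```

View pics/s4.png

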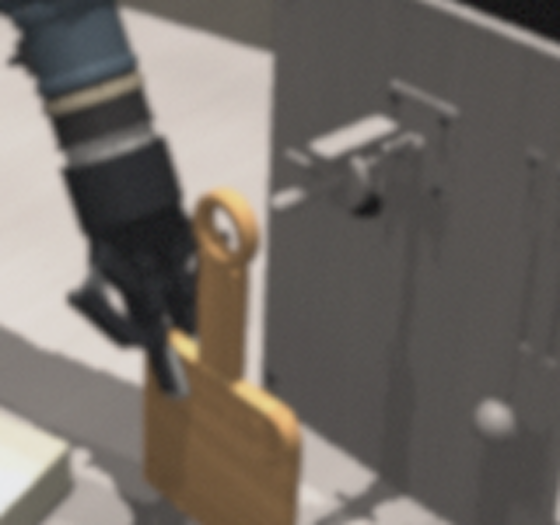

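The eye centre is at crop (226,228) and the peg tip at (275,200), so the board is in front of the tip and needs only fine alignment. I'll compute the camera-relative offset.

Run:
```python
from h import *
s={c:snapshot(c) for c in ("scene","top")}
for ue,ut in [(((323.2,158.1),(282.4,195.7)),((335.7,150.4),(266.1,188.5))),(((324.6,155.1),(282.4,195.7)),((338.6,147.1),(266.1,188.5)))]:
    a=tri([ray(s["scene"],ue[0]),ray(s["top"],ue[1])]);b=tri([ray(s["scene"],ut[0]),ray(s["top"],ut[1])])
    d=a[0]-b[0]; print(a,b,"rel s,x,h",1e3*np.array([d@yp,d@xp,d[2]]))
t=s["top"]["frame"][150:230,180:310]; cv2.imwrite("pics/t4.png",cv2.resize(t,None,fx=6,fy=6,interpolation=cv2.INTER_CUBIC))
rep()
```

```text
(array([0.589, 0.04 , 0.287]), [np.float64(0.000692426549018251), np.float64(0.0006924265490181835)]) (array([0.601, 0.071, 0.296]), [np.float64(8.467198723121318e-05), np.float64(8.467198723137174e-05)]) rel s,x,h [-32.996  -5.271  -9.614]
(array([0.59 , 0.04 , 0.294]), [np.float64(0.002639650607946444), np.float64(0.0026396506079463923)]) (array([0.603, 0.072, 0.304]), [np.float64(0.0036172361184647617), np.float64(0.0036172361184648224)]) rel s,x,h [-34.039  -6.302 -10.058]
t 9.45 eye s,x,h mm [-35.5  -5.1  -3.1] yaw -0.001 lean -0.005 roll -0.003 F s,x,z [ 0.4 -0.8 -2.8] M [ 0.21  0.9  -0.02] w 0.0132
```

View pics/t4.png

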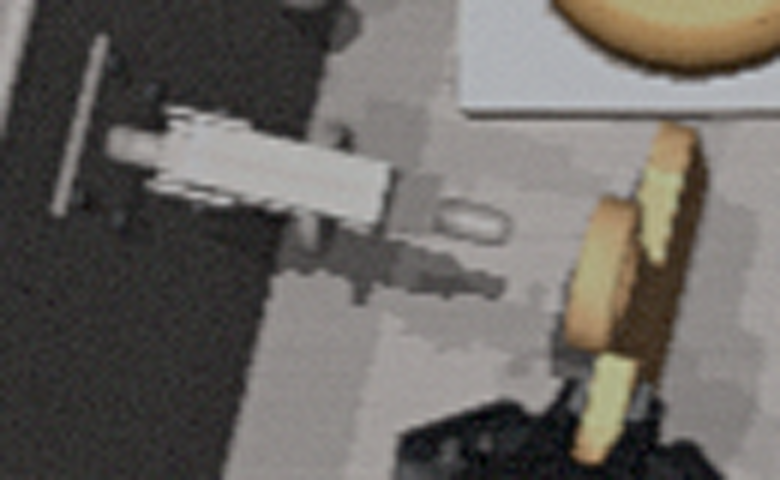

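>>> step_arm(
  deltas=[
    [-0.0045,0.008,0.002,0,0,0,-1],
    [0,0.008,0,0,0,0,-1],
    [0,0.006,0,0,0,0,-1],
    [0,0,0,0,0,0,-1],
  ],
)

```text
clock: 9.85
tcp_pos: [0.5341, 0.0802, 0.2156]
tcp_rot: [0.109, 0.962, -0.029, 0.248]
ft_force: [-0.7, -0.1, -3.7]
grip_width: 0.0133
```

```bash
python3 -c "
from h import *; rep()"
```

```text
t 9.85 eye s,x,h mm [-11.2   0.4  -2.6] yaw -0.001 lean -0.005 roll -0.002 F s,x,z [-0.2 -0.6 -3.7] M [0.13 0.87 0.03] w 0.0133
```

>>> step_arm(
  deltas=[
    [0,0.006,0,0,0,0,-1],
    [0,0.006,0,0,0,0,-1],
    [0,0,0,0,0,0,-1],
  ],
)

```text
clock: 10.15
tcp_pos: [0.5369, 0.0936, 0.2153]
tcp_rot: [0.108, 0.962, -0.029, 0.247]
ft_force: [0.3, -0.8, -2.2]
grip_width: 0.0127
```

>>> step_arm(
  deltas=[
    [0,0.005,0,0,0,0,-1],
    [0,0.004,0,0,0,0,-1],
    [0,0,0,0,0,0,-1],
  ],
)

```text
clock: 10.45
tcp_pos: [0.5391, 0.1031, 0.2153]
tcp_rot: [0.108, 0.962, -0.029, 0.247]
ft_force: [0.8, -0.5, -3.6]
grip_width: 0.0131
```

Run:
```python
from h import *; rep()
s=snapshot("scene");t=snapshot("top"); a=cv2.resize(s["frame"][90:210,280:400],(500,500),interpolation=cv2.INTER_CUBIC);b=cv2.resize(t["frame"][160:220,220:300],(300,225),interpolation=cv2.INTER_CUBIC)
c=np.zeros((500,800,3),np.uint8);c[:,:500]=a;c[:225,500:]=b;cv2.imwrite("pics/s5.png",c)
```

```text
t 10.45 eye s,x,h mm [12.4  0.2 -3. ] yaw 0.0 lean -0.006 roll -0.002 F s,x,z [-0.3  0.9 -3.6] M [ 0.2   0.88 -0.03] w 0.0131
```

View pics/s5.png

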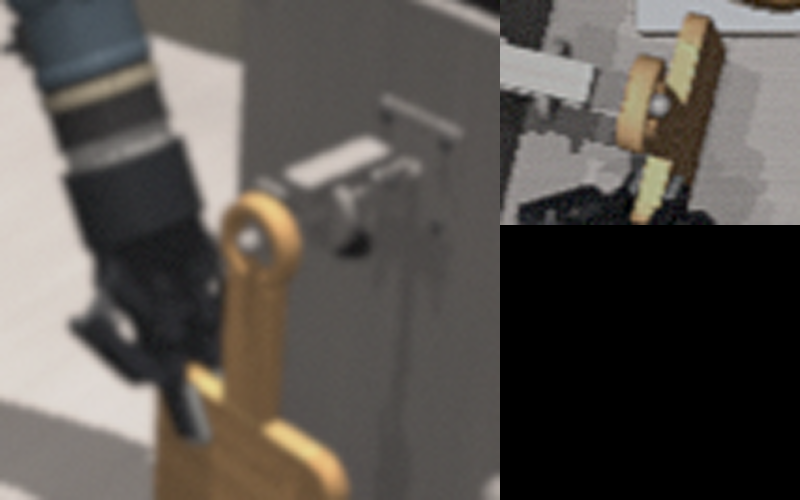

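The peg tip shows through the eye at (250,240), so it has entered. Now I'll lower the board gently to feel where it rests on the peg.

>>> step_arm(
  deltas=[
    [0.001,0,0.0018,0,0,0,-1],
    [0.001,0,0.0018,0,0,0,-1],
    [0,0,0,0,0,0,-1],
  ],
)

```text
clock: 10.85
tcp_pos: [0.5388, 0.1023, 0.2107]
tcp_rot: [0.109, 0.962, -0.029, 0.247]
ft_force: [-0.1, -0.3, -2.6]
grip_width: 0.013
```

>>> step_arm(
  deltas=[
    [0.0005,0,0.001,0,0,0,-1],
    [0.0005,0,0.001,0,0,0,-1],
    [0,0,0,0,0,0,-1],
  ],
)

```text
clock: 11.15
tcp_pos: [0.5387, 0.1019, 0.208]
tcp_rot: [0.109, 0.962, -0.029, 0.247]
ft_force: [0.0, 0.5, -2.9]
grip_width: 0.0131
```

```bash
python3 -c "
from h import *; rep()"
```

```text
t 11.15 eye s,x,h mm [ 11.1   0.2 -10.3] yaw -0.002 lean -0.006 roll -0.003 F s,x,z [ 0.5 -0.1 -2.9] M [ 0.18  0.87 -0.07] w 0.0131
```

>>> step_arm(
  deltas=[
    [0.0005,0,0.001,0,0,0,-1],
    [0,0,0,0,0,0,-1],
  ],
)

```text
clock: 11.35
tcp_pos: [0.539, 0.1019, 0.2071]
tcp_rot: [0.109, 0.962, -0.029, 0.247]
ft_force: [-0.5, 0.6, -3.1]
grip_width: 0.0134
```

>>> step_arm(
  deltas=[
    [0.0005,0,0.001,0,0,0,-1],
    [0,0,0,0,0,0,-1],
  ],
)

```text
clock: 11.55
tcp_pos: [0.5396, 0.1019, 0.2067]
tcp_rot: [0.109, 0.962, -0.029, 0.248]
ft_force: [-0.5, 0.9, -2.7]
grip_width: 0.0131
```

```bash
python3 -c "
from h import *; rep()"
```

```text
t 11.55 eye s,x,h mm [ 11.2   0.8 -11.4] yaw -0.002 lean -0.004 roll -0.002 F s,x,z [ 0.8 -0.7 -2.7] M [0.2  0.88 0.04] w 0.0131
```

>>> step_arm(
  deltas=[
    [0.001,0,0.0017,0,0,0,-1],
    [0,0,0,0,0,0,-1],
  ],
)

```text
clock: 11.75
tcp_pos: [0.5405, 0.102, 0.2063]
tcp_rot: [0.109, 0.962, -0.029, 0.25]
ft_force: [-1.1, 0.1, -2.1]
grip_width: 0.0134
```

>>> step_arm(
  deltas=[
    [0.001,0,0.0017,0,0,0,-1],
    [0,0,0,0,0,0,-1],
  ],
)

```text
clock: 11.95
tcp_pos: [0.5414, 0.102, 0.206]
tcp_rot: [0.11, 0.961, -0.029, 0.252]
ft_force: [-1.2, -0.0, -0.9]
grip_width: 0.0133
```

```bash
python3 -c "
from h import *; rep()"
```

```text
t 11.95 eye s,x,h mm [ 11.4   2.  -11.7] yaw -0.002 lean 0.003 roll -0.001 F s,x,z [-0.3 -1.2 -0.9] M [0.16 0.72 0.01] w 0.0133
```

>>> step_arm(
  deltas=[
    [-0.001,0,-0.002,0,0.004,0,-1],
    [-0.0005,0,-0.0015,0,0.003,0,-1],
    [0,0,0,0,0,0,-1],
  ],
)

```text
clock: 12.25
tcp_pos: [0.5394, 0.1021, 0.2075]
tcp_rot: [0.109, 0.963, -0.029, 0.245]
ft_force: [-0.5, 0.6, -2.0]
grip_width: 0.0128
```

```bash
python3 -c "
from h import *; rep()"
```

```text
t 12.25 eye s,x,h mm [ 11.3   1.1 -11.1] yaw -0.002 lean -0.01 roll -0.002 F s,x,z [ 0.5 -0.6 -2. ] M [0.19 0.84 0.02] w 0.0128
```

>>> step_arm(
  deltas=[
    [-0.001,0,-0.002,0,-0.004,0,-1],
    [-0.001,0,-0.001,0,-0.003,0,-1],
    [0,0,0,0,0,0,-1],
  ],
)

```text
clock: 12.55
tcp_pos: [0.539, 0.102, 0.2098]
tcp_rot: [0.109, 0.962, -0.029, 0.248]
ft_force: [-0.6, 0.6, -2.7]
grip_width: 0.013
```

```bash
python3 -c "
from h import *; rep()"
```

```text
t 12.55 eye s,x,h mm [11.1  0.3 -8.4] yaw -0.002 lean -0.005 roll -0.003 F s,x,z [ 0.4 -0.7 -2.7] M [0.18 0.87 0.07] w 0.013
```

>>> step_arm(
  deltas=[
    [0,0.004,0,0,0,0,-1],
    [0,0.004,0,0,0,0,-1],
    [0,0.003,0,0,0,0,-1],
  ],
)

```text
clock: 12.85
tcp_pos: [0.5414, 0.1131, 0.2095]
tcp_rot: [0.11, 0.962, -0.03, 0.247]
ft_force: [0.5, -1.2, -2.8]
grip_width: 0.0131
```

>>> step_arm(
  deltas=[
    [0,0.004,0,0,0,0,-1],
    [0,0.003,0,0,0,0,-1],
    [0,0.003,0,0,0,0,-1],
  ],
)

```text
clock: 13.15
tcp_pos: [0.5436, 0.1235, 0.2088]
tcp_rot: [0.11, 0.962, -0.03, 0.247]
ft_force: [-0.6, -0.7, -2.2]
grip_width: 0.0132
```

```bash
python3 -c "
from h import *; rep()"
```

```text
t 13.15 eye s,x,h mm [33.1  0.1 -9.5] yaw -0.003 lean -0.007 roll -0.003 F s,x,z [-0.9 -0.5 -2.2] M [ 0.24  0.94 -0.09] w 0.0132
```

>>> step_arm(
  deltas=[
    [0,0.003,-0.001,0,-0.002,0,-1],
    [-0.0005,0.003,-0.0005,0,0,0,-1],
    [0,0.001,0,0,0,0,-1],
  ],
)

```text
clock: 13.45
tcp_pos: [0.5449, 0.1318, 0.2102]
tcp_rot: [0.109, 0.962, -0.03, 0.247]
ft_force: [-0.7, -0.1, -2.4]
grip_width: 0.0132
```

>>> step_arm(
  deltas=[
    [0,0.002,0,0,0,0,-1],
    [0,0.002,0,0,0,0,-1],
  ],
)

```text
clock: 13.65
tcp_pos: [0.5459, 0.1361, 0.2103]
tcp_rot: [0.109, 0.962, -0.03, 0.248]
ft_force: [1.2, 0.9, -2.4]
grip_width: 0.013
```

```bash
python3 -c "
from h import *; rep()"
```

```text
t 13.65 eye s,x,h mm [46.  -0.5 -8. ] yaw -0.001 lean -0.005 roll -0.003 F s,x,z [ 1.2  1.  -2.4] M [ 0.21  0.92 -0.  ] w 0.013
```

>>> step_arm(
  deltas=[
    [0,0.002,0,0,0,0,-1],
    [0,0.001,0,0,0,0,-1],
  ],
)

```text
clock: 13.85
tcp_pos: [0.5468, 0.1394, 0.2106]
tcp_rot: [0.109, 0.962, -0.029, 0.248]
ft_force: [-0.5, -1.4, -3.1]
grip_width: 0.013
```

>>> step_arm(
  deltas=[
    [0,0.002,0,0,0,0,-1],
    [0,0.001,0,0,0,0,-1],
  ],
)

```text
clock: 14.05
tcp_pos: [0.5473, 0.1401, 0.2105]
tcp_rot: [0.112, 0.962, -0.032, 0.248]
ft_force: [-2.3, -5.0, -2.0]
grip_width: 0.013
```

```bash
python3 -c "
from h import *; rep()"
```

```text
t 14.05 eye s,x,h mm [50.  -0.2 -7.7] yaw -0.008 lean -0.004 roll -0.006 F s,x,z [-5.4 -1.1 -2. ] M [ 0.01  0.86 -0.6 ] w 0.013
```

>>> step_arm(
  deltas=[
    [0,0.0015,0,0,0,0,-1],
    [0,0.0015,0,0,0,0,-1],
    [0,0.001,0,0,0,0,-1],
  ],
)

```text
clock: 14.35
tcp_pos: [0.5476, 0.1399, 0.2104]
tcp_rot: [0.117, 0.961, -0.037, 0.247]
ft_force: [-2.8, -3.9, -2.6]
grip_width: 0.0131
```

Run:
```python
from h import *; rep()
s=snapshot("scene");t=snapshot("top"); a=cv2.resize(s["frame"][100:190,310:400],(500,500),interpolation=cv2.INTER_CUBIC);b=cv2.resize(t["frame"][160:220,200:280],(300,225),interpolation=cv2.INTER_CUBIC)
c=np.zeros((500,800,3),np.uint8);c[:,:500]=a;c[:225,500:]=b;cv2.imwrite("pics/s6.png",c)
```

```text
t 14.35 eye s,x,h mm [49.7  0.2 -7.7] yaw -0.019 lean -0.004 roll -0.013 F s,x,z [-4.5 -1.9 -2.6] M [ 0.08  0.83 -0.59] w 0.0131
```

View pics/s6.png

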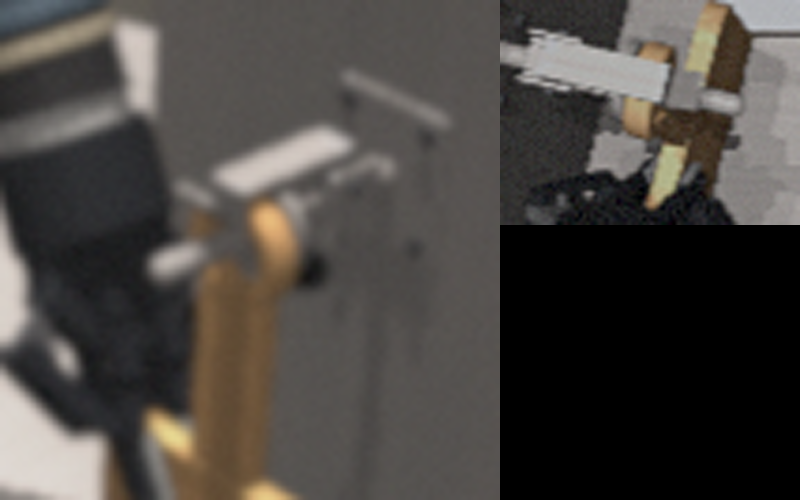

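>>> step_arm(
  deltas=[
    [0,0.001,0,-0.006,0,-0.007,-1],
    [0,0.001,0,-0.006,0,-0.007,-1],
  ],
)

```text
clock: 14.65
tcp_pos: [0.5476, 0.1395, 0.2105]
tcp_rot: [0.111, 0.962, -0.035, 0.248]
ft_force: [-4.0, -5.1, -1.4]
grip_width: 0.0129
```

```bash
python3 -c "
from h import *; rep()"
```

```text
t 14.65 eye s,x,h mm [50.   0.2 -7.7] yaw -0.008 lean -0.004 roll -0.012 F s,x,z [-5.9 -2.8 -1.4] M [ 0.01  0.83 -0.66] w 0.0129
```

>>> step_arm(
  deltas=[
    [0,0.002,0,-0.01,0,-0.007,-1],
    [0,0.002,0,-0.007,0,-0.005,-1],
    [0,0.002,0,-0.005,0,-0.004,-1],
  ],
)

```text
clock: 14.95
tcp_pos: [0.5478, 0.1397, 0.2104]
tcp_rot: [0.106, 0.962, -0.032, 0.248]
ft_force: [-4.6, -7.9, -1.1]
grip_width: 0.0129
```

```bash
python3 -c "
from h import *; rep()"
```

```text
t 14.95 eye s,x,h mm [50.7  0.4 -7.8] yaw 0.003 lean -0.004 roll -0.009 F s,x,z [-8.7 -2.7 -1.1] M [-0.15  0.92 -0.97] w 0.0129
```

>>> step_arm(
  deltas=[
    [0,-0.002,0,0.002,0,0,-1],
    [0,-0.002,0,0,0,0,-1],
    [0,0,0,0,0,0,-1],
  ],
)

```text
clock: 15.25
tcp_pos: [0.5471, 0.1353, 0.2108]
tcp_rot: [0.107, 0.962, -0.033, 0.248]
ft_force: [0.1, -0.3, -2.8]
grip_width: 0.0129
```

>>> step_arm(
  deltas=[
    [0,-0.001,0,0,0,0,-1],
    [0,-0.001,0,0,0,0,-1],
  ],
)

```text
clock: 15.45
tcp_pos: [0.5468, 0.1341, 0.2109]
tcp_rot: [0.106, 0.962, -0.032, 0.248]
ft_force: [0.7, 1.0, -3.2]
grip_width: 0.013
```

```bash
python3 -c "
from h import *; rep()"
```

```text
t 15.45 eye s,x,h mm [45.1  0.6 -7.2] yaw 0.003 lean -0.003 roll -0.009 F s,x,z [ 1.1  0.5 -3.2] M [0.25 0.9  0.22] w 0.013
```

>>> step_arm(
  deltas=[
    [0,-0.001,0,0,0,0,-1],
    [0,-0.001,0,0,0,0,-1],
  ],
)

```text
clock: 15.65
tcp_pos: [0.5465, 0.1336, 0.211]
tcp_rot: [0.104, 0.963, -0.031, 0.248]
ft_force: [0.7, 3.8, -2.3]
grip_width: 0.0128
```

```bash
python3 -c "
from h import *; rep()"
```

```text
t 15.65 eye s,x,h mm [44.6  0.4 -7.1] yaw 0.007 lean -0.003 roll -0.007 F s,x,z [ 3.8 -0.2 -2.3] M [0.31 0.86 0.51] w 0.0128
```

>>> step_arm(
  deltas=[
    [0,-0.0015,0,0.002,0,0.003,-1],
    [0,-0.001,0,0.002,0,0.003,-1],
    [0,-0.001,0,0.002,0,0.002,-1],
    [0,-0.001,0,0.002,0,0.002,-1],
  ],
)

```text
clock: 16.05
tcp_pos: [0.5462, 0.1334, 0.2116]
tcp_rot: [0.105, 0.962, -0.029, 0.249]
ft_force: [2.2, 5.1, -3.3]
grip_width: 0.0131
```

>>> step_arm(
  deltas=[
    [0,-0.001,0,0.002,0,0.002,-1],
    [0,-0.001,0,0.002,0,0.002,-1],
    [0,-0.001,0,0.002,0,0.002,-1],
    [0,-0.001,0,0.002,0,0.002,-1],
  ],
)

```text
clock: 16.45
tcp_pos: [0.5462, 0.1337, 0.2122]
tcp_rot: [0.105, 0.962, -0.028, 0.249]
ft_force: [2.8, 4.5, -3.3]
grip_width: 0.0127
```

```bash
python3 -c "
from h import *; rep()"
```

```text
t 16.45 eye s,x,h mm [44.1  0.  -5.9] yaw 0.007 lean -0.002 roll -0.001 F s,x,z [ 5.   1.7 -3.3] M [0.34 0.89 0.75] w 0.0127
```

The keeper held about 5 N of outward pull. Now I'll relax into the middle of the play and lower the board until it rests.

>>> step_arm(
  deltas=[
    [0,0.001,0,0,0,0,-1],
    [0,0.001,0,0.001,0,0.004,-1],
    [0.001,0.0005,0.0015,0.001,0,0.004,-1],
    [0.001,0,0.0015,0,0,0,-1],
    [0,0,0,0,0,0,-1],
  ],
)

```text
clock: 16.95
tcp_pos: [0.5468, 0.1357, 0.2089]
tcp_rot: [0.111, 0.962, -0.029, 0.25]
ft_force: [0.8, 0.8, -3.1]
grip_width: 0.0133
```

```bash
python3 -c "
from h import *; rep()"
```

```text
t 16.95 eye s,x,h mm [45.3  0.  -9.1] yaw -0.004 lean -0.001 roll 0.0 F s,x,z [ 1.   0.6 -3.1] M [0.26 0.89 0.22] w 0.0133
```

>>> step_arm(
  deltas=[
    [0.0008,0.001,0.0013,0,0,0,-1],
    [0.0008,0.001,0.0013,0,0,0,-1],
    [0,0,0,0,0,0,-1],
  ],
)

```text
clock: 17.25
tcp_pos: [0.5476, 0.1369, 0.2064]
tcp_rot: [0.112, 0.961, -0.029, 0.251]
ft_force: [-0.5, -0.2, -3.0]
grip_width: 0.013
```

```bash
python3 -c "
from h import *; rep()"
```

```text
t 17.25 eye s,x,h mm [ 46.6   0.4 -11.4] yaw -0.007 lean 0.002 roll -0.0 F s,x,z [-0.2 -0.4 -3. ] M [0.18 0.86 0.06] w 0.013
```

>>> step_arm(
  deltas=[
    [0.0008,0,0.0013,0,0,0,-1],
    [0.0008,0,0.0013,0,0,0,-1],
    [0,0,0,0,0,0,-1],
  ],
)

```text
clock: 17.55
tcp_pos: [0.549, 0.1368, 0.2058]
tcp_rot: [0.113, 0.96, -0.029, 0.253]
ft_force: [-0.3, 0.6, -2.8]
grip_width: 0.0133
```

```bash
python3 -c "
from h import *; rep()"
```

```text
t 17.55 eye s,x,h mm [ 46.6   1.4 -11.6] yaw -0.008 lean 0.007 roll 0.001 F s,x,z [ 0.5 -0.4 -2.8] M [ 0.2   0.82 -0.  ] w 0.0133
```

>>> step_arm(
  deltas=[
    [0.0018,0,0.001,0,0.004,0,-1],
    [0.0015,0,0.001,0,0.004,0,-1],
    [0,0,0,0,0,0,-1],
  ],
)

```text
clock: 17.85
tcp_pos: [0.5492, 0.1372, 0.2058]
tcp_rot: [0.113, 0.96, -0.028, 0.253]
ft_force: [-0.7, 0.6, -0.8]
grip_width: 0.0131
```

```bash
python3 -c "
from h import *; rep()"
```

```text
t 17.85 eye s,x,h mm [ 46.8   1.6 -11.7] yaw -0.009 lean 0.005 roll 0.003 F s,x,z [ 0.4 -0.8 -0.8] M [0.11 0.65 0.01] w 0.0131
```

>>> step_arm(
  deltas=[
    [0,0,0,0,0,0,-0.6],
    [0,0,0,0,0,0,-0.3],
    [0,0,0,0,0,0,0],
    [0,0,0,0,0,0,0.2],
    [0,0,0,0,0,0,0.2],
    [0,0,0,0,0,0,0.2],
    [0,0,0,0,0,0,0.2],
  ],
)

```text
clock: 18.55
tcp_pos: [0.5479, 0.1374, 0.2037]
tcp_rot: [0.113, 0.961, -0.028, 0.251]
ft_force: [0.9, -0.2, -0.1]
grip_width: 0.0516
```

Run:
```python
from h import *; rep()
s=snapshot("scene"); w=snapshot("wrist")
c=np.zeros((500,800,3),np.uint8);c[:,:400]=cv2.resize(s["frame"][100:275,290:430],(400,500),interpolation=cv2.INTER_CUBIC);c[:250,400:]=cv2.resize(w["frame"],(400,250));cv2.imwrite("pics/s7.png",c)
```

```text
t 18.55 eye s,x,h mm [ 46.8   0.7 -14.1] yaw -0.008 lean 0.001 roll 0.002 F s,x,z [-0.   0.9 -0.1] M [0.11 0.48 0.03] w 0.0516
```

View pics/s7.png

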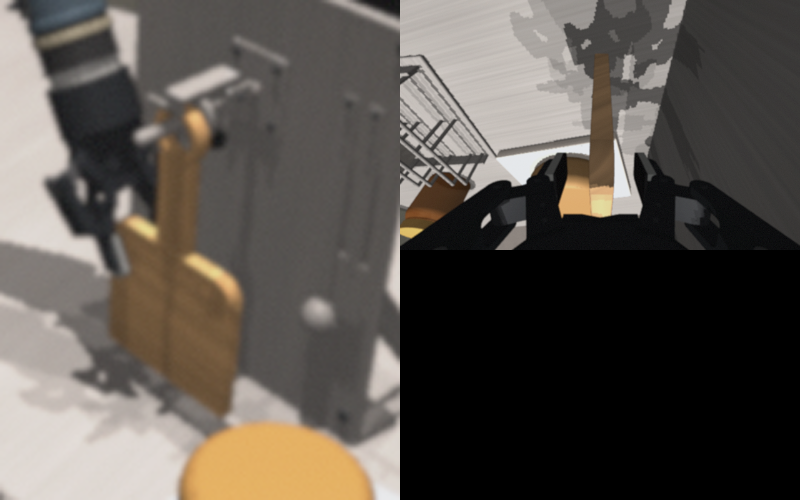

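The board hangs straight under the shut keeper, at wrist column 600 and clear between the open pads at 565 and 645. I'll withdraw along the tool axis.

>>> step_arm(
  deltas=[
    [0,0,-0.01,0,0,0,0.2],
    [0,0,-0.02,0,0,0,0.2],
    [0,0,-0.025,0,0,0,0.2],
    [0,0,-0.025,0,0,0,0.2],
    [0,0,-0.03,0,0,0,0.2],
    [0.02,0,-0.03,0,0,0,0.2],
    [0.03,-0.01,-0.02,0,0,0,0.2],
    [0.03,-0.01,-0.02,0,0,0,0.2],
    [0,0,0,0,0,0,0.2],
    [0,0,0,0,0,0,0.2],
  ],
)

```text
clock: 19.65
tcp_pos: [0.3824, 0.1549, 0.335]
tcp_rot: [0.114, 0.96, -0.025, 0.255]
ft_force: [0.2, -0.2, 0.1]
grip_width: 0.0509
```

>>> step_arm(
  deltas=[
    [0,0,0,0,0,0,0.2],
    [0,0,0,0,0,0,0.2],
    [0,0,0,0,0,0,0.2],
    [0,0,0,0,0,0,0.2],
    [0,0,0,0,0,0,0.2],
    [0,0,0,0,0,0,0.2],
    [0,0,0,0,0,0,0.2],
    [0,0,0,0,0,0,0.2],
  ],
)

```text
clock: 20.45
tcp_pos: [0.3846, 0.1543, 0.333]
tcp_rot: [0.115, 0.96, -0.027, 0.253]
ft_force: [-0.1, -0.0, -1.2]
grip_width: 0.0513
```

Run:
```python
from h import *; rep()
s=snapshot("scene"); w=snapshot("wrist")
c=np.zeros((500,800,3),np.uint8);c[:,:400]=cv2.resize(s["frame"][100:275,290:430],(400,500),interpolation=cv2.INTER_CUBIC);c[:250,400:]=cv2.resize(w["frame"],(400,250));c[250:,400:]=cv2.resize(s["frame"],(400,250));cv2.imwrite("pics/s8.png",c)
```

```text
t 20.45 eye s,x,h mm [  26.3 -162.6  115.4] yaw -0.011 lean 0.005 roll 0.007 F s,x,z [-0.1 -0.1 -1.2] M [0.13 0.44 0.01] w 0.0513
```

View pics/s8.png

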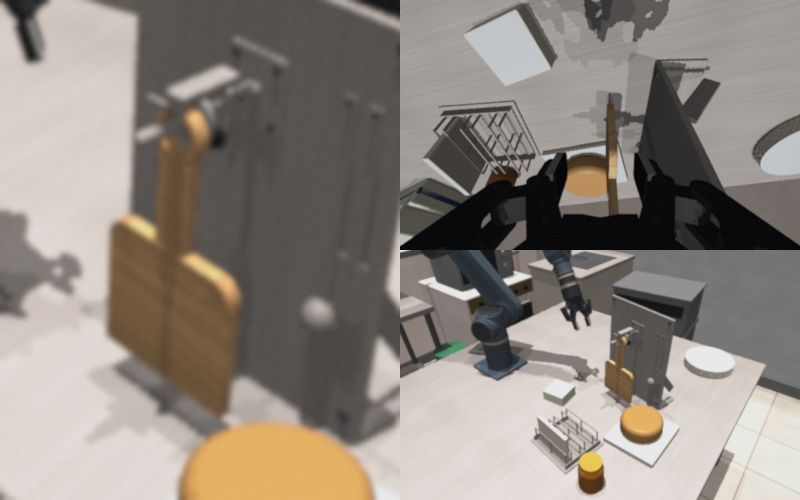

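The board hangs straight on the peg with the keeper shut in front of it, and the other things look where they were. The gripper is clear, so I'm handing in.

```bash
python3 -c "
from station import *; print(sign_off())"
```

```text
the job is handed in; nothing more can be done
None
```

The paddle board is hanging by its eye on the keeper peg, behind the shut keeper, and I handed the job in at about 20.5 s. The hand-in gives no verdict.

- **Seating:** I lifted the board out of the rack and felt for its resting height on the peg. I then slid it in under the keeper and pressed it against the stop flange with about 9 N.
- **Tug:** pulling outwards, the keeper stopped the board after the slack. It held about 4–5 N for roughly 0.8 s.
- **Release:** I lowered the board until the peg took most of its weight, opened the fingers and backed away.

**Last checks:** in the final pictures the board hangs straight and still, with the keeper strip lying over its eye end. The gripper is clear, and the other things look where they were. The forces I read at the end of each move never went above about 9 N.

**Disagreements and limits:**
- Before the peg went in, the cameras put the eye about 7 mm lower relative to the peg than the arm's own position did. Feeling for contact agreed with the arm to about 0.5 mm.
- The measured slack was about 5 mm rather than 3.5 mm, probably because the grip gave a little.
- The pictures are too coarse to read the keeper's angle, so that it is shut rests mainly on the tug.

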